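# Load the bench scale and tare it to zero

## Robot

A 6-joint arm with a two-finger parallel gripper is mounted at the origin on the work surface. World frame = base frame: x ahead of the robot, y to its left, z up, the work surface at z = 0. Lengths are in m, angles in rad, forces in N, time in s.
With the tool pointing down it reaches from about 0.35 to 0.85 m from the base axis. Payload 8.1 kg.
Tool frame: the origin (TCP) lies between the finger pads; the fingertips stand 11 mm ahead of it and the grasp point (between the pads) lies 8 mm behind it (robot.tips_ahead is the distance from the TCP to the fingertips, in m); z points along the fingers, y is the line along which they close (so a half turn about z gives the same grasp; the last joint's range is limited). The gripper opens to 93 mm and grips with 3 to 60 N. Pads are 15 mm wide; open, the fingers measure 128 mm over their backs; the gripper's body (75 mm by 188 mm) begins 65 mm behind the grasp point.
Start: joints at [1.107, 0.13, 1.488, -0, 1.523, -0.085], TCP at [0.222, 0.557, 0.23] pointing down, gripper open.
Joint ranges: [-2.96, 2.96], [-0.89, 2.26], [0.02, 2.5], [-1.34, 4.48], [0, 2.73], [-2.66, 2.66]. Speed limits (rad/s): [2.39, 2.39, 2.79, 3.14, 3.14, 3.14].

## Interface

Orientations are given as a rotation vector (axis times angle).
In Python, from plant import robot gives the robot as it stands. The module is installed in compiled form; this text tells all that it offers.
- The arm moves only by the tool move_arm, never from a script. Its argument "deltas" is one flat list of numbers, 7 for each row, row after row: the shift along the tool's x, y, z in m, then the turn, a rotation vector about the tool's x, y, z in rad, then the opening, from 0 (shut) to 1 (fully open). A call has 1 to 12 rows; each row is the pose to reach, as a shift and turn from the pose commanded when the call began, along the tool's axes at that moment; what a row does not reach only later rows make up. A row lasts 1/8 s, in which the tool goes at most 62.5 mm and 10.7 degrees, less where a joint would pass 70% of its speed; a pose out of reach is approached as far as the arm can. A call with a gripper value outside its range is refused whole. The fingers move at their own pace and stop on an object; "squeeze" is the grip in N (left out, the last holds). Time passes only in rows, so rows that repeat a pose let the fingers close. It gives the time, the measured TCP pose, the force, the opening and the grip force at its end, in the units of the state.
- robot.read_state(): the state, without advancing time (a new reading comes with each control period).
- robot.read_camera(name): name is "scene" or "top"; returns (picture, depth): 384x512x3 uint8, red, green, blue; 384x512 float32, m along the optical axis (not along the pixel's ray), 0 where there is no reading.
- robot.camera_model(name): a dict with "K" (3x3 intrinsics, pixels), "k1" (the pictures are not rectified: a ray, as slopes to the right and down, at radius r is drawn at 1 + k1 r^2 times it, then the intrinsics apply), "R" (3x3) and "t" (3): a world point X has camera coordinates R X + t. Camera axes: x right, y down, z forward; pixel columns grow to the right and rows downward; lengths in m; the calibration is good to about 2 mm. A picture is of the moment at which its call begins. camera_model takes no time and is no camera call.
- robot.close_job(): hands the job in; it is judged then, once.
Trained networks look in the newest picture that a camera, given by its name, has taken for a name from the list of things; names that differ only in an ending like _2 or _b are one class to them, and where a whole thing is asked for, a point or a joint stands for the part that bears it (a point fixed in the world has none). Each returns a list of dicts, best first, with "confidence" (0 to 1); they miss things now and then, are a little off and sometimes report something else, mostly with a low value. They report only what shows in the picture. A call takes as long as a camera call. They do not tell look-alikes from the thing itself.
- robot.recognise(camera, label): "uv" ([column, row] in pixels, amid what is visible of it).
The state is a dict: "t": time; "q": joint angles; "dq": joint speeds; "joint_torque": joint torques, N m; "tool_pos": TCP position; "orientation": TCP orientation; "force": force on the tool from outside, world axes, zero at the start; "wrist_torque": the same for the moment, N m; "opening": finger opening in m; "gripper_force": force on a finger pad.
Only numpy, scipy, OpenCV 4.12 (cv2) and the standard library are available. Lean on these libraries where they do the work, as an engineer would, in place of code of your own. Each camera call takes 0.05 s, during which the arm holds its last target. There are 200 camera calls.

## Task

Tare the bench scale for its two lidded tins: slide them one after the other through the flared mouth into the scale's lane, upright in single file, the first right up against the end stop and the second right up against it. Then turn the tare knob on the sloping face until its pointer stands on the zero mark, and let go. Do not tip a tin over or knock the glue bottle, wooden block or ball vise out of place.

Things in the scene. Friction and masses are not known exactly. Their poses are not given: they have to be found in the camera images.
- scale: Bench scale, fixed. Origin on the bench, middle of the lane end stop's inner face; z up. Lane runs from the stop (y = 0) along own +y, floor flush with the bench. Aluminium rails 30 mm high, 8 mm thick, inner faces at x = -51 and +51 mm, straight to y = 200 mm, then flaring 30 degrees outwards to y = 253 mm. Grey console beside the stop: x 77 to 202, y -90 to 60 mm, up to 136 mm high.
- lane_mouth (a point): Point on the bench on the lane's middle line at the outer ends of the flared rails, 253 mm from the end stop; about 155 mm clear between the flares here. Same axes as the scale.
- dial (a point): Centre of the white 128 mm dial on the console's sloping face, at (140, -15, 100) mm in the scale's frame; axes as the scale. The face slopes 28 degrees, looking up and to the scale's -x. Ticks each 10 degrees; the zero mark is the long broad one with a black diamond, at the dial's uphill (+x) side.
- tare (a joint): Tare knob's angle in rad: 0 = pointer on the zero mark, growing as the knob is turned clockwise (looking at the face), range -2.7 to 2.7. It stays where it is left; turning takes about 0.1 N m.
- tare_grip (a point): Point on the tare knob's axis to grip at, 33 mm out from the dial. z points out along the axis (28 degrees from vertical), x along the bar grip to the pointer end; turns with the knob. Black knob: 60 mm disc, top 9 mm off the dial, with a bar grip 60 mm long (x), 16 wide (y), top 45 mm off the dial. A needle to 50 mm from the axis and a white line on top of the bar mark the pointer end.
- tin_a: Round steel tin with lid, closed, 90 mm diameter, 68 mm high, about 0.35 kg, standing on the bench; too wide to grasp, to be pushed. Origin at the centre of its underside.
- tin_b: Second tin, same as tin_a; either may go in first.
- glue: White glue bottle with red cap, standing, 56 mm diameter, 150 mm high; leave alone. Origin at the centre of its underside.
- block: Pale wooden block 100 x 50 x 30 mm (x, y, z), lying on the bench; leave alone. Origin at the centre of its underside.
- ballvise: Engraver's ball vise, dark steel, round, 84 mm diameter, 75 mm high; leave alone. Origin at the centre of its underside.
There are look-alikes about, which are no part of the job. Leave any orange or purple look-alike of the tin_b alone.

How it is judged:
By the outcome, as a careful person would: the job done as asked, in the order asked, and still so for the second after the job is handed in, with the robot touching nothing.
It also fails if it takes over 72 s, if anything falls off the work surface, if the arm or the gripper's body presses on something with over 40 N, if the wrist force passes 120 N, or if a joint passes its speed limit or range.

## Working session

There is one attempt and no reset: what is moved stays moved. The work goes in short steps, Python scripts to look and compute and a tool call to move; the robot and the scene stay as the last step left them, time stands still between calls to the robot, and variables do not carry over. Pictures are saved under pics/ and viewed, at most 10 in all, crops included, and the job is handed in when it is done.

Besides the shell and the picture viewer there is one more tool, called after "Call:" as name(argument=value, ...), one argument or row to a line, values as JSON. move_arm: Moves the arm, as the interface text tells. Its arguments: {"type":"object","properties":{"deltas":{"type":"array","items":{"type":"number"}},"squeeze":{"type":"number"}},"required":["deltas"]}

```bash
mkdir -p pics
cat > h.py <<'E'
import numpy as np, cv2
from plant import robot
def snap(c,fn=None):
    im,d=robot.read_camera(c)
    if fn: cv2.imwrite('pics/'+fn,im[:,:,::-1])
    return im,d
def ray(c,uv):
    m=robot.camera_model(c);K=np.array(m['K']);k=m['k1']
    p=cv2.undistortPoints(np.array(uv,float).reshape(-1,1,2),K,np.array([k,0,0,0.]))[:,0]
    R=np.array(m['R']);t=np.array(m['t'])
    return -R.T@t, np.c_[p,np.ones(len(p))]@R
def at_z(c,uv,z):
    o,r=ray(c,uv); return o+r*((z-o[2])/r[:,2])[:,None]
def at_d(c,uv,d):
    o,r=ray(c,uv); return o+r*np.array([d[int(round(v)),int(round(u))] for u,v in np.reshape(uv,(-1,2))])[:,None]
def cloud(c,d):
    v,u=np.mgrid[0:384,0:512]; o,r=ray(c,np.c_[u.ravel(),v.ravel()])
    return (o+r*d.ravel()[:,None]).reshape(384,512,3)
def proj(c,X):
    m=robot.camera_model(c);R=np.array(m['R'])
    return cv2.projectPoints(np.array(X,float).reshape(-1,1,3),cv2.Rodrigues(R)[0],np.array(m['t'],float),np.array(m['K'],float),np.array([m['k1'],0,0,0.]))[0][:,0]
E
python3 - <<'E'
from h import *
np.set_printoptions(precision=3,suppress=True)
a,da=snap('scene');b,db=snap('top')
cv2.imwrite('pics/s1.png',a[:,:,::-1]);cv2.imwrite('pics/t1.png',b[:,:,::-1])
for c,d in(('scene',da),('top',db)):
    print(c,ray(c,[[256,192]]))
    for l in['scale','tin_b','dial','tare_grip','glue','block','ballvise']:
        for r in robot.recognise(c,l)[:6]: print(l,np.round(r['uv']),round(r['confidence'],2),at_d(c,[r['uv']],d)[0])
s=robot.read_state();print({k:np.round(v,3) for k,v in s.items()})
E
```

```text
scene (array([1.757, 0.416, 0.951]), array([[-0.796, -0.228, -0.561]]))
scale [204. 202.] 0.89 [ 0.666 -0.065  0.117]
tin_b [317. 223.] 0.87 [0.622 0.284 0.067]
tin_b [288. 254.] 0.83 [0.782 0.226 0.067]
tin_b [387. 247.] 0.78 [0.687 0.497 0.068]
tin_b [240. 216.] 0.68 [0.668 0.051 0.085]
tin_b [334. 198.] 0.67 [0.478 0.316 0.067]
dial [205. 200.] 0.75 [ 0.661 -0.065  0.121]
glue [240. 217.] 0.7 [0.662 0.05  0.076]
glue [204. 200.] 0.54 [ 0.663 -0.065  0.12 ]
glue [192. 185.] 0.42 [ 0.601 -0.128  0.128]
block [374. 223.] 0.72 [0.53  0.454 0.028]
ballvise [146. 184.] 0.79 [ 0.526 -0.345  0.05 ]
ballvise [192. 188.] 0.62 [ 0.606 -0.13   0.121]
top (array([0.499, 0.053, 1.011]), array([[ 0.075,  0.006, -0.997]]))
scale [310. 202.] 0.89 [ 0.549 -0.096  0.002]
tin_b [201. 129.] 0.97 [0.737 0.213 0.071]
tin_b [ 99. 165.] 0.85 [0.635 0.49  0.071]
tin_b [162. 241.] 0.82 [0.432 0.307 0.068]
tin_b [177. 185.] 0.69 [0.583 0.271 0.069]
dial [332. 174.] 0.74 [ 0.618 -0.134  0.111]
dial [313. 201.] 0.59 [ 0.553 -0.1    0.021]
tare_grip [331. 181.] 0.85 [ 0.597 -0.127  0.14 ]
glue [265. 164.] 0.95 [0.633 0.038 0.152]
block [114. 206.] 0.91 [0.525 0.456 0.036]
ballvise [409. 226.] 0.9 [ 0.488 -0.349  0.073]
{'t': np.float64(0.8), 'q': array([ 1.107,  0.13 ,  1.488,  0.   ,  1.523, -0.085]), 'dq': array([ 0.   , -0.001,  0.002, -0.002,  0.004, -0.   ]), 'joint_torque': array([  0.   , -55.969, -49.205,   0.077,   0.022,  -0.   ]), 'tool_pos': array([0.222, 0.557, 0.23 ]), 'orientation': array([0.591, 3.085, 0.   ]), 'force': array([-0.541,  0.946, -0.472]), 'wrist_torque': array([0.034, 0.04 , 0.031]), 'gripper_force': np.float64(0.0), 'opening': np.float64(0.093)}
```

View pics/s1.png

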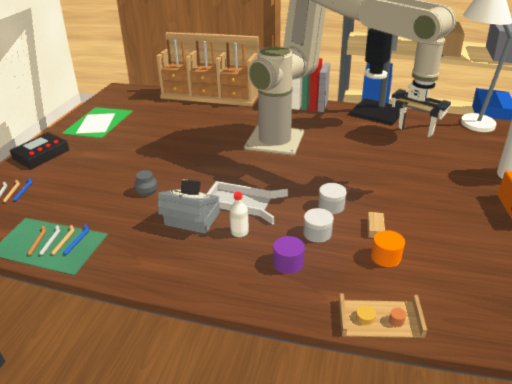

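View pics/t1.png

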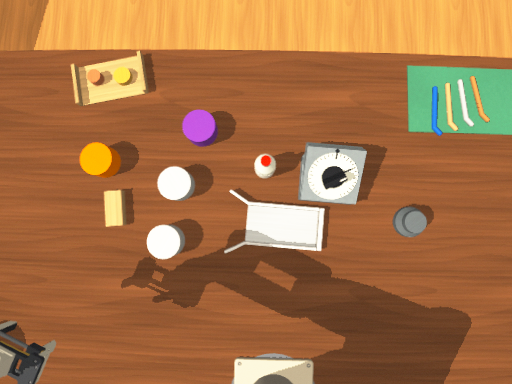

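The white tins, top view (162,241) and (177,185), are the ones I want. The orange tin at (99,165) and the purple one at (201,129) are look-alikes. The glue bottle is at (265,164), the block at (114,206) and the ball vise at (409,226). The lane opens to the left, with its mouth near column 235 and the stop near column 322. The dial is at (332,175).

Run:
```python
from h import *
np.set_printoptions(precision=4,suppress=True)
b,d=snap('top')
cv2.imwrite('pics/c1.png',cv2.resize(b[130:265,215:385,::-1],None,fx=4.4,fy=4.4,interpolation=cv2.INTER_CUBIC))
P=cloud('top',d)
hsv=cv2.cvtColor(b,cv2.COLOR_RGB2HSV)
for n,(u,v) in dict(t1=(177,185),t2=(162,241),orange=(99,165),purple=(201,129)).items():
    m=np.zeros(d.shape,bool);m[v-28:v+28,u-28:u+28]=1
    m&=(P[...,2]>.055)&(P[...,2]<.085)
    uv=np.argwhere(m)[:,::-1].astype(np.float32)
    Q=at_z('top',uv,.068)[:,:2].astype(np.float32)
    c,r=cv2.minEnclosingCircle(Q);print(n,c,r,Q.mean(0),np.median(P[m][:,2]))
for n,(u,v),lo,hi in(('glue',(265,164),.03,.2),('block',(114,206),.02,.05),('vise',(409,226),.03,.1)):
    m=np.zeros(d.shape,bool);m[v-28:v+28,u-28:u+28]=1;m&=(P[...,2]>lo)&(P[...,2]<hi)
    print(n,P[m].min(0),P[m].max(0),np.median(P[m],0))
# rails at z~.03
m=(P[...,2]>.022)&(P[...,2]<.04);m[:, :225]=0;m[:,335:]=0;m[:185]=0;m[262:]=0
np.save('rail.npy',P[m]);print(m.sum())
# fit scale pose: rails top outlines
from scipy.optimize import minimize
def segd(Q,a,b):
    t=np.clip(((Q-a)@(b-a))/((b-a)@(b-a)),0,1);return np.linalg.norm(Q-a-t[:,None]*(b-a),axis=1)
Q0=at_z('top',np.argwhere(m)[:,::-1],.03)[:,:2]
f=53*np.tan(np.pi/6)/1000
S=[]
for s in(-1,1):
    S+=[((s*.055,0),(s*.055,.2)),((s*.055,.2),(s*(.055+f),.253))]
S+=[((-.055,-.004),(.055,-.004))]
S=[(np.array(a),np.array(b)) for a,b in S]
def cost(p):
    c,s=np.cos(p[2]),np.sin(p[2]);q=(Q0-p[:2])@np.array([[c,-s],[s,c]])
    return np.minimum(np.min([segd(q,a,b) for a,b in S],0),.01).mean()
best=min((minimize(cost,[.49+dx,-.1+dy,th],method='Nelder-Mead',options=dict(xatol=1e-5,fatol=1e-8,maxiter=2000)) for dx in(-.03,0,.03) for dy in(-.03,0,.03) for th in(-.1,0,.1)),key=lambda r:r.fun)
print(best.x,best.fun)
np.save('pose.npy',best.x)
```

```text
t1 (0.5893151760101318, 0.27924394607543945) 0.046744395047426224 [0.5893 0.2793] 0.06919848840205639
t2 (0.43084394931793213, 0.3020767271518707) 0.0466732420027256 [0.4318 0.3023] 0.06912995204117861
orange (0.6525679230690002, 0.49802619218826294) 0.04849136620759964 [0.6524 0.4985] 0.06924222182532558
purple (0.747562825679779, 0.2186940759420395) 0.047261256724596024 [0.7478 0.218 ] 0.0692373711812404
glue [0.6138 0.0117 0.0302] [0.6682 0.0656 0.1562] [0.6341 0.039  0.1044]
block [0.4703 0.4313 0.0204] [0.5703 0.4892 0.0355] [0.5189 0.459  0.0304]
vise [ 0.4597 -0.3942  0.0301] [ 0.5399 -0.322   0.0815] [ 0.4993 -0.3535  0.0721]
784
[ 0.4736 -0.1152 -0.0649] 0.0026078871884338867
```

View pics/c1.png

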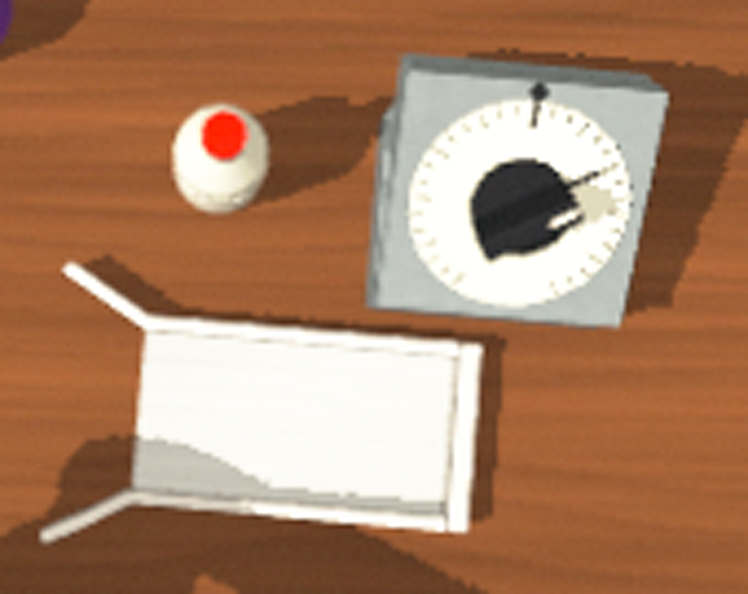

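```bash
cat >> h.py <<'E'
def Tw(X,p=None):  # scale frame -> world
    p=np.load('pose.npy') if p is None else p
    c,s=np.cos(p[2]),np.sin(p[2]);X=np.array(X,float).reshape(-1,3)
    return X@np.array([[c,s,0],[-s,c,0],[0,0,1]])+[p[0],p[1],0]
A=np.radians(28);N_=np.array([-np.sin(A),0,np.cos(A)]);U_=np.array([np.cos(A),0,np.sin(A)]);C_=np.array([0,-1.,0]);D0=np.array([.140,-.015,.100])
def rect(c,im,h=0,half=.08,n=400):
    g=np.linspace(-half,half,n);a,b=np.meshgrid(g,g)
    X=D0+h*N_+a[...,None]*C_-b[...,None]*U_
    uv=proj(c,Tw(X)).reshape(n,n,2).astype(np.float32)
    return cv2.remap(im,uv[...,0],uv[...,1],cv2.INTER_CUBIC)
E
python3 - <<'E'
from h import *
b,d=snap('top');f=.053*np.tan(np.pi/6)
o=cv2.resize(b[130:265,215:385,::-1],None,fx=4,fy=4,interpolation=cv2.INTER_CUBIC)
def line(X,col):
    q=((proj('top',Tw(X))-[214.5,129.5])*4-.5).round().astype(np.int32);cv2.polylines(o,[q.reshape(-1,1,2)],False,col,1)
for s in(-1,1):
    line([[s*.051,0,.03],[s*.051,.2,.03],[s*(.051+f),.253,.03]],(0,0,255))
line([[-.051,0,.03],[.051,0,.03]],(0,0,255))
t=np.linspace(0,6.283,60)
line(D0+.064*(np.cos(t)[:,None]*U_+np.sin(t)[:,None]*C_),(0,200,0))
line([D0,D0+.07*U_],(255,0,0))
r=rect('top',b)[...,::-1]
r=cv2.resize(r,(540,540)); 
cv2.circle(r,(270,270),int(270*.064/.08),(0,200,0),1);cv2.line(r,(270,270),(270,30),(255,0,0),1)
w=np.zeros((540,800,3),np.uint8);o2=cv2.resize(o,(400,318));w[:318,:400]=o2;w[:400,400:]=cv2.resize(r,(400,400))
cv2.imwrite('pics/o1.png',np.hstack([o[:540,:],]) if 0 else w)
E
```

```text
(no output)
```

View pics/o1.png

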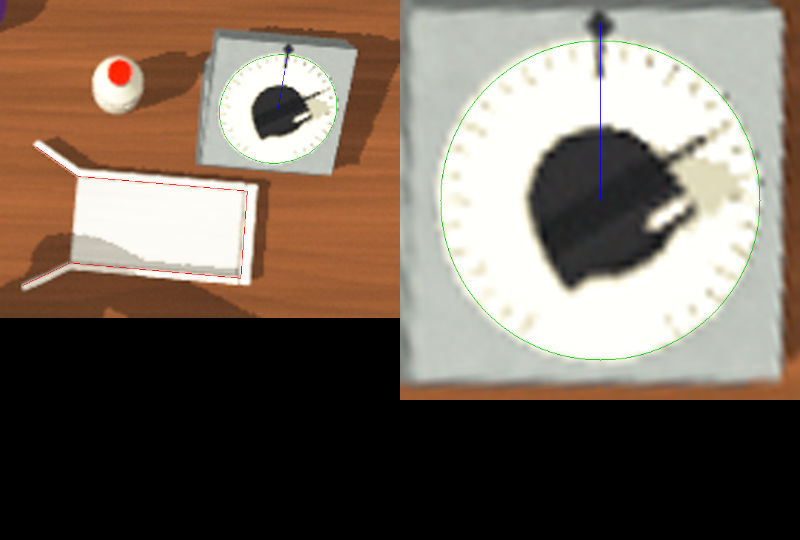

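The overlay lines up: the red lines follow the inner edges of the rails and the green circle sits on the dial rim. The zero diamond is uphill, at rectified (600,25). The needle points to about (705,138), roughly 60° clockwise of zero. The tins are the two white ones. I'll push tin (0.431,0.302) first.

```bash
cat >> h.py <<'E'
from scipy.spatial.transform import Rotation as Ro
def tool(phi_s,tilt=None):
    p=np.load('pose.npy');f=phi_s+p[2]
    return np.array([[-np.sin(f),np.cos(f),0],[np.cos(f),np.sin(f),0],[0,0,-1]]).T
def rows(W,op):  # W: list of (world pos, R); prints deltas from present pose
    s=robot.read_state();p0=np.array(s['tool_pos']);R0=Ro.from_rotvec(s['orientation']).as_matrix()
    out=[]
    for p,R in W:
        out.append(np.r_[np.round(R0.T@(p-p0),3),np.round(Ro.from_matrix(R0.T@R).as_rotvec(),2),op])
    print(',\n'.join(','.join('%g'%(x+0) for x in r) for r in out))
def tcp_scale():
    s=robot.read_state();p=np.load('pose.npy');c,w=np.cos(p[2]),np.sin(p[2]);d=np.array(s['tool_pos'])[:2]-p[:2]
    R=Ro.from_rotvec(s['orientation']).as_matrix()
    return np.array([c*d[0]+w*d[1],-w*d[0]+c*d[1],s['tool_pos'][2]]),np.arctan2(R[1,1],R[0,1])-p[2]
def pushpath(P0,P1,P2,yend,step=.015,off=.045):
    P0,P1,P2=map(np.array,(P0,P1,P2));t=np.linspace(0,1,400)[:,None]
    B=(1-t)**2*P0+2*t*(1-t)*P1+t*t*P2
    B=np.r_[B,np.c_[np.zeros(200),np.linspace(P2[1],yend,201)[1:]]]
    L=np.r_[0,np.cumsum(np.linalg.norm(np.diff(B,axis=0),axis=1))]
    s=np.arange(0,L[-1]+step,step).clip(0,L[-1])
    c=np.c_[np.interp(s,L,B[:,0]),np.interp(s,L,B[:,1])]
    T=np.gradient(B,axis=0);T/=np.linalg.norm(T,axis=1)[:,None];o=-np.c_[np.interp(s,L,T[:,0]),np.interp(s,L,T[:,1])]
    o/=np.linalg.norm(o,axis=1)[:,None];phi=np.arctan2(-o[:,0],o[:,1])
    return c,o,phi
def wp(xy,z,phi): return Tw([xy[0],xy[1],z])[0],tool(phi)
E
cat > push.py <<'E'
from h import *
import sys
# usage: push.py tinx tiny yend start count
x,y,ye=map(float,sys.argv[1:4]);k,n=map(int,sys.argv[4:6])
c,o,phi=pushpath((x,y),(0,.275),(0,.2),ye)
print(len(c),'tcp',*tcp_scale())
if k<0: rows([wp(c[0]+.075*o[0],.12,phi[0]),wp(c[0]+.075*o[0],.022,phi[0])],.54)
else: rows([wp(c[i]+.045*o[i],.022,phi[i]) for i in range(k,min(k+n,len(c)))],.54)
E
python3 push.py -.07 .414 .044 -1 0; python3 push.py -.07 .414 .044 0 1
```

```text
27 tcp [-0.29481872  0.6549214   0.22964614] 1.2569070810612382
-0.235,-0.106,0.11,0,0,0.79,0.54,
-0.235,-0.106,0.208,0,0,0.79,0.54
27 tcp [-0.29481872  0.6549214   0.22964614] 1.2569070810612382
-0.257,-0.128,0.208,0,0,0.79,0.54
```

Call:
move_arm(
  deltas=[-0.235, -0.106, 0.11, 0, 0, 0.79, 0.54, -0.235, -0.106, 0.11, 0, 0, 0.79, 0.54, -0.235, -0.106, 0.11, 0, 0, 0.79, 0.54, -0.235, -0.106, 0.11, 0, 0, 0.79, 0.54, -0.235, -0.106, 0.11, 0, 0, 0.79, 0.54, -0.235, -0.106, 0.11, 0, 0, 0.79, 0.54, -0.235, -0.106, 0.11, 0, 0, 0.79, 0.54, -0.235, -0.106, 0.16, 0, 0, 0.79, 0.54, -0.235, -0.106, 0.208, 0, 0, 0.79, 0.54, -0.235, -0.106, 0.208, 0, 0, 0.79, 0.54],
)

```text
t: 2.15
tool_pos: [0.3973, 0.371, 0.0183]
orientation: [-1.729, -2.62, 0.011]
force: [0.3, 0.1, -0.1]
opening: 0.0502
gripper_force: 0.0
```

```bash
python3 push.py -.07 .414 .044 0 12;python3 -c "
from h import *
print(robot.read_state()['opening'])"
```

```text
27 tcp [-0.10764616  0.4802189   0.01831537] 0.46919289165546807
-0.031,0.004,-0.004,-0.01,0,0,0.54,
-0.046,0.004,-0.004,-0.01,0,0.01,0.54,
-0.061,0.004,-0.004,-0.01,0,0.03,0.54,
-0.076,0.004,-0.004,-0.01,0,0.04,0.54,
-0.091,0.004,-0.004,-0.01,0,0.05,0.54,
-0.106,0.004,-0.004,-0.01,0,0.07,0.54,
-0.121,0.004,-0.004,-0.01,0,0.09,0.54,
-0.136,0.003,-0.003,-0.01,0,0.11,0.54,
-0.151,0.003,-0.003,-0.01,0,0.13,0.54,
-0.166,0.002,-0.003,-0.01,0,0.16,0.54,
-0.181,0,-0.003,-0.01,0,0.19,0.54,
-0.196,-0.001,-0.003,-0.01,0,0.22,0.54
0.050164800053852994
```

Call:
move_arm(
  deltas=[-0.016, 0.003, -0.004, -0.01, 0, 0, 0.54, -0.031, 0.004, -0.004, -0.01, 0, 0, 0.54, -0.046, 0.004, -0.004, -0.01, 0, 0.01, 0.54, -0.061, 0.004, -0.004, -0.01, 0, 0.03, 0.54, -0.076, 0.004, -0.004, -0.01, 0, 0.04, 0.54, -0.091, 0.004, -0.004, -0.01, 0, 0.05, 0.54, -0.106, 0.004, -0.004, -0.01, 0, 0.07, 0.54, -0.121, 0.004, -0.004, -0.01, 0, 0.09, 0.54, -0.136, 0.003, -0.003, -0.01, 0, 0.11, 0.54, -0.151, 0.003, -0.003, -0.01, 0, 0.13, 0.54],
)

```text
t: 3.4
tool_pos: [0.4629, 0.2332, 0.0244]
orientation: [1.898, 2.497, 0.012]
force: [-1.4, 2.0, 2.0]
opening: 0.0502
gripper_force: 1.8
```

```bash
cat > tins.py <<'E'
from h import *
def tins(show=True):
    b,d=snap('top');P=cloud('top',d);hsv=cv2.cvtColor(b,cv2.COLOR_RGB2HSV)
    m=((P[...,2]>.058)&(P[...,2]<.08)&(hsv[...,1]<60)&(hsv[...,2]>140)).astype(np.uint8)
    n,l,s,c=cv2.connectedComponentsWithStats(m);p=np.load('pose.npy');w=np.array([[np.cos(p[2]),-np.sin(p[2])],[np.sin(p[2]),np.cos(p[2])]])
    for i in range(1,n):
        if s[i,4]>150:
            Q=at_z('top',np.argwhere(l==i)[:,::-1],.068)[:,:2].astype(np.float32);cc,r=cv2.minEnclosingCircle(Q)
            print('tin?',np.round((np.array(cc)-p[:2])@w,4),round(r,4),s[i,4])
tins()
E
python3 tins.py; python3 push.py -.07 .414 .044 10 12
```

```text
tin? [0.0905 0.402 ] 0.0457 797
tin? [ 0.0967 -0.0353] 0.055 297
tin? [-0.0158  0.3015] 0.0447 656
tin? [ 0.0429 -0.2508] 0.0283 275
27 tcp [-0.03251451  0.34553345  0.02430967] 0.334260460148302
-0.028,-0.002,0.002,0.01,0,0.05,0.54,
-0.043,-0.001,0.002,0.01,0,0.09,0.54,
-0.058,-0.001,0.002,0.01,0,0.13,0.54,
-0.073,-0.001,0.002,0.01,0,0.18,0.54,
-0.088,-0.001,0.002,0.01,0,0.24,0.54,
-0.104,-0.002,0.002,0.01,0,0.32,0.54,
-0.118,-0.007,0.002,0.01,0,0.33,0.54,
-0.132,-0.012,0.002,0.01,0,0.33,0.54,
-0.146,-0.016,0.002,0.01,0,0.33,0.54,
-0.161,-0.021,0.002,0.01,0,0.33,0.54,
-0.175,-0.026,0.002,0.01,0,0.33,0.54,
-0.189,-0.031,0.002,0.01,0,0.33,0.54
```

Call:
move_arm(
  deltas=[-0.014, -0.002, 0.002, 0.01, 0, 0.02, 0.54, -0.028, -0.002, 0.002, 0.01, 0, 0.05, 0.54, -0.043, -0.001, 0.002, 0.01, 0, 0.09, 0.54, -0.058, -0.001, 0.002, 0.01, 0, 0.13, 0.54, -0.073, -0.001, 0.002, 0.01, 0, 0.18, 0.54, -0.088, -0.001, 0.002, 0.01, 0, 0.24, 0.54, -0.104, -0.002, 0.002, 0.01, 0, 0.32, 0.54, -0.118, -0.007, 0.002, 0.01, 0, 0.33, 0.54, -0.132, -0.012, 0.002, 0.01, 0, 0.33, 0.54],
)

```text
t: 4.58
tool_pos: [0.4867, 0.103, 0.0224]
orientation: [-2.283, -2.155, -0.002]
force: [0.2, 3.4, 1.1]
opening: 0.0503
gripper_force: 1.4
```

```bash
python3 tins.py; python3 push.py -.07 .414 .044 18 12
```

```text
tin? [0.0905 0.402 ] 0.0457 880
tin? [ 0.0422 -0.2511] 0.0284 341
27 tcp [-0.00122855  0.21708172  0.022296  ] 0.00738870456968916
-0.015,0.001,0,0,0,0.01,0.54,
-0.03,0.001,0,0,0,0.01,0.54,
-0.045,0.001,0,0,0,0.01,0.54,
-0.06,0.001,0,0,0,0.01,0.54,
-0.075,0.001,0,0,0,0.01,0.54,
-0.09,0.001,0,0,0,0.01,0.54,
-0.105,0,0,0,0,0.01,0.54,
-0.12,0,0,0,0,0.01,0.54,
-0.128,0,0,0,0,0.01,0.54
```

Call:
move_arm(
  deltas=[-0.015, 0.001, 0, 0, 0, 0.01, 0.54, -0.03, 0.001, 0, 0, 0, 0.01, 0.54, -0.045, 0.001, 0, 0, 0, 0.01, 0.54, -0.06, 0.001, 0, 0, 0, 0.01, 0.54, -0.075, 0.001, 0, 0, 0, 0.01, 0.54, -0.09, 0.001, 0, 0, 0, 0.01, 0.54, -0.103, 0.001, 0, 0, 0, 0.01, 0.54, -0.112, 0.001, 0, 0, 0, 0.01, 0.54, -0.116, 0.001, 0, 0, 0, 0.01, 0.54, -0.118, 0.001, 0, 0, 0, 0.01, 0.54],
)

```text
t: 5.88
tool_pos: [0.481, -0.014, 0.0223]
orientation: [-2.294, -2.143, -0.002]
force: [-0.0, 3.1, 2.1]
opening: 0.0504
gripper_force: 1.4
```

Call:
move_arm(
  deltas=[-0.002, 0, 0, 0, 0, 0, 0.54, -0.004, 0, 0, 0, 0, 0, 0.54, -0.004, 0, 0, 0, 0, 0, 0.54],
)

```text
t: 6.25
tool_pos: [0.4807, -0.018, 0.0222]
orientation: [-2.294, -2.144, -0.002]
force: [1.0, 2.2, 1.3]
opening: 0.0504
gripper_force: 1.1
```

```bash
python3 -c "
from h import *
print(tcp_scale())"
```

```text
(array([0.00081059, 0.09746206, 0.02218806]), np.float64(-0.0029358768040101124))
```

Call:
move_arm(
  deltas=[-0.002, 0, 0, 0, 0, 0, 0.54, -0.004, 0, 0, 0, 0, 0, 0.54, -0.004, 0, 0, 0, 0, 0, 0.54],
)

```text
t: 6.62
tool_pos: [0.4804, -0.0221, 0.0222]
orientation: [-2.294, -2.143, -0.002]
force: [1.1, 0.9, 1.7]
opening: 0.0503
gripper_force: 1.0
```

Call:
move_arm(
  deltas=[-0.001, 0, 0, 0, 0, 0, 0.54, -0.002, 0, 0, 0, 0, 0, 0.54, -0.002, 0, 0, 0, 0, 0, 0.54],
)

```text
t: 7.0
tool_pos: [0.4802, -0.024, 0.0221]
orientation: [-2.294, -2.143, -0.002]
force: [0.3, 1.9, 1.8]
opening: 0.0502
gripper_force: 1.2
```

Call:
move_arm(
  deltas=[-0.001, 0, 0, 0, 0, 0, 0.54, -0.002, 0, 0, 0, 0, 0, 0.54, -0.002, 0, 0, 0, 0, 0, 0.54],
)

```text
t: 7.38
tool_pos: [0.4802, -0.0247, 0.0222]
orientation: [-2.293, -2.142, -0.004]
force: [0.6, 9.2, 2.6]
opening: 0.0502
gripper_force: 4.2
```

Call:
move_arm(
  deltas=[-0.001, 0, 0, 0, 0, 0, 0.54, -0.002, 0, 0, 0, 0, 0, 0.54, -0.002, 0, 0, 0, 0, 0, 0.54],
)

```text
t: 7.75
tool_pos: [0.4802, -0.025, 0.0224]
orientation: [-2.292, -2.141, -0.007]
force: [1.0, 19.4, 4.8]
opening: 0.0504
gripper_force: 8.3
```

Force rose to 19 N with the tin against the stop. Backing off and going for the second tin.

Call:
move_arm(
  deltas=[0.02, 0, 0, 0, 0, 0, 0.54, 0.06, 0, 0, 0, 0, 0, 0.54, 0.1, 0, -0.05, 0, 0, 0, 0.54, 0.15, 0, -0.1, 0, 0, 0, 0.54, 0.2, 0, -0.1, 0, 0, 0, 0.54, 0.2, 0, -0.1, 0, 0, 0, 0.54],
)

```text
t: 8.5
tool_pos: [0.4942, 0.1745, 0.1239]
orientation: [-2.291, -2.149, -0.005]
force: [-0.2, -1.3, -0.9]
opening: 0.05
gripper_force: 0.0
```

```bash
python3 tins.py; python3 push.py .0905 .402 .134 -1 0
```

```text
tin? [0.0911 0.4024] 0.0454 607
tin? [ 0.0862 -0.0225] 0.046 162
tin? [0.0015 0.0469] 0.0459 925
21 tcp [0.00127553 0.28842382 0.12272971] 7.627285890504654e-05
0.175,0.133,0.003,0,0,0.62,0.54,
0.174,0.133,0.101,0,0,0.62,0.54
```

Call:
move_arm(
  deltas=[0.06, 0.045, 0.003, 0, 0, 0.15, 0.54, 0.11, 0.09, 0.003, 0, 0, 0.3, 0.54, 0.16, 0.133, 0.003, 0, 0, 0.46, 0.54, 0.175, 0.133, 0.003, 0, 0, 0.62, 0.54, 0.175, 0.133, 0.003, 0, 0, 0.62, 0.54, 0.175, 0.133, 0.05, 0, 0, 0.62, 0.54, 0.175, 0.133, 0.1, 0, 0, 0.62, 0.54, 0.175, 0.133, 0.1, 0, 0, 0.62, 0.54],
)

```text
t: 9.55
tool_pos: [0.6335, 0.3329, 0.0163]
orientation: [-2.839, -1.342, 0.019]
force: [-0.9, -0.5, 0.1]
opening: 0.0503
gripper_force: 0.0
```

```bash
python3 push.py .0905 .402 .134 0 12
```

```text
21 tcp [0.13050008 0.45751168 0.01629029] -0.6228890080263393
-0.023,0,-0.005,-0.01,0.01,0,0.54,
-0.038,-0.001,-0.005,-0.01,0.01,-0.02,0.54,
-0.053,-0.001,-0.005,-0.01,0.01,-0.03,0.54,
-0.069,-0.001,-0.005,-0.01,0.01,-0.05,0.54,
-0.084,-0.001,-0.005,-0.01,0.01,-0.07,0.54,
-0.099,-0.001,-0.005,-0.01,0.01,-0.09,0.54,
-0.114,0,-0.005,-0.01,0.01,-0.11,0.54,
-0.129,0,-0.004,-0.01,0.01,-0.14,0.54,
-0.144,0.001,-0.004,-0.01,0.01,-0.17,0.54,
-0.159,0.002,-0.004,-0.01,0.01,-0.21,0.54,
-0.174,0.004,-0.004,-0.01,0.01,-0.25,0.54,
-0.189,0.006,-0.004,-0.01,0.01,-0.3,0.54
```

Call:
move_arm(
  deltas=[-0.012, 0, -0.004, 0, 0, 0, 0.54, -0.023, 0, -0.004, 0, 0, 0, 0.54, -0.038, -0.001, -0.004, 0, 0, -0.02, 0.54, -0.053, -0.001, -0.004, 0, 0, -0.03, 0.54, -0.069, -0.001, -0.004, 0, 0, -0.05, 0.54, -0.084, -0.001, -0.004, 0, 0, -0.07, 0.54, -0.099, -0.001, -0.004, 0, 0, -0.09, 0.54, -0.114, 0, -0.004, 0, 0, -0.11, 0.54, -0.129, 0, -0.003, 0, 0, -0.14, 0.54],
)

```text
t: 10.68
tool_pos: [0.5579, 0.2374, 0.0287]
orientation: [-2.738, -1.538, -0.009]
force: [1.7, 1.9, 3.2]
opening: 0.0501
gripper_force: 1.9
```

```bash
python3 tins.py; python3 push.py .0905 .402 .134 8 12
```

```text
tin? [0.0413 0.3076] 0.0433 477
tin? [0.0015 0.0469] 0.0459 931
tin? [ 0.0422 -0.2508] 0.0286 331
21 tcp [0.0599041  0.35579776 0.02788737] -0.48059027145137734
-0.02,-0.004,0.006,0,0,-0.03,0.54,
-0.035,-0.004,0.006,0,0,-0.06,0.54,
-0.05,-0.005,0.006,0,0,-0.11,0.54,
-0.065,-0.005,0.006,0,0,-0.16,0.54,
-0.08,-0.005,0.006,0,0,-0.21,0.54,
-0.095,-0.005,0.006,0,0,-0.29,0.54,
-0.111,-0.004,0.006,0,0,-0.38,0.54,
-0.126,-0.002,0.005,0,0,-0.48,0.54,
-0.14,0.005,0.005,0,0,-0.48,0.54,
-0.153,0.012,0.005,0,0,-0.48,0.54,
-0.166,0.019,0.005,0,0,-0.48,0.54,
-0.18,0.026,0.005,0,0,-0.48,0.54
```

Call:
move_arm(
  deltas=[-0.01, -0.003, 0.004, 0, 0, -0.01, 0.54, -0.02, -0.004, 0.005, 0, 0, -0.03, 0.54, -0.035, -0.004, 0.005, 0, 0, -0.06, 0.54, -0.05, -0.005, 0.005, 0, 0, -0.11, 0.54, -0.065, -0.005, 0.005, 0, 0, -0.16, 0.54, -0.08, -0.005, 0.005, 0, 0, -0.21, 0.54, -0.095, -0.005, 0.005, 0, 0, -0.29, 0.54, -0.111, -0.004, 0.005, 0, 0, -0.38, 0.54, -0.126, -0.002, 0.005, 0, 0, -0.48, 0.54],
)

```text
t: 11.85
tool_pos: [0.4881, 0.1307, 0.0205]
orientation: [-2.29, -2.147, -0.002]
force: [-0.5, 3.5, 2.6]
opening: 0.0506
gripper_force: 1.8
```

```bash
python3 tins.py; python3 push.py .0905 .402 .134 15 12
```

```text
tin? [0.0029 0.1818] 0.0388 217
tin? [0.0015 0.0469] 0.0459 930
tin? [ 0.0422 -0.2508] 0.0286 346
21 tcp [-0.00226194  0.24478933  0.0199729 ] 0.005677007053165435
0,0.002,-0.002,0,0,0.01,0.54,
-0.015,0.002,-0.002,0,0,0.01,0.54,
-0.03,0.002,-0.002,0,0,0.01,0.54,
-0.045,0.002,-0.002,0,0,0.01,0.54,
-0.06,0.002,-0.002,0,0,0.01,0.54,
-0.066,0.002,-0.002,0,0,0.01,0.54
```

Call:
move_arm(
  deltas=[-0.015, 0.002, -0.001, 0, 0, 0.01, 0.54, -0.03, 0.002, -0.001, 0, 0, 0.01, 0.54, -0.043, 0.002, -0.001, 0, 0, 0.01, 0.54, -0.052, 0.002, -0.001, 0, 0, 0.01, 0.54, -0.058, 0.002, -0.001, 0, 0, 0.01, 0.54, -0.06, 0.002, -0.001, 0, 0, 0.01, 0.54],
)

```text
t: 12.65
tool_pos: [0.4868, 0.0708, 0.0213]
orientation: [-2.305, -2.131, -0.002]
force: [0.2, 2.1, -1.0]
opening: 0.0499
gripper_force: 0.7
```

Call:
move_arm(
  deltas=[-0.002, 0, 0, 0, 0, 0, 0.54, -0.003, 0, 0, 0, 0, 0, 0.54, -0.004, 0, 0, 0, 0, 0, 0.54, -0.004, 0, 0, 0, 0, 0, 0.54],
)

```text
t: 13.15
tool_pos: [0.4865, 0.0671, 0.0214]
orientation: [-2.305, -2.132, -0.002]
force: [0.1, 0.4, -0.3]
opening: 0.0501
gripper_force: 0.6
```

Call:
move_arm(
  deltas=[-0.001, 0, 0, 0, 0, 0, 0.54, -0.002, 0, 0, 0, 0, 0, 0.54, -0.002, 0, 0, 0, 0, 0, 0.54],
)

```text
t: 13.52
tool_pos: [0.4863, 0.0652, 0.0213]
orientation: [-2.305, -2.132, -0.002]
force: [1.0, 3.3, -2.1]
opening: 0.0503
gripper_force: 1.4
```

Call:
move_arm(
  deltas=[-0.001, 0, 0, 0, 0, 0, 0.54, -0.002, 0, 0, 0, 0, 0, 0.54, -0.002, 0, 0, 0, 0, 0, 0.54],
)

```text
t: 13.9
tool_pos: [0.4863, 0.0649, 0.0215]
orientation: [-2.303, -2.131, -0.006]
force: [0.8, 12.4, -1.0]
opening: 0.0504
gripper_force: 5.3
```

Call:
move_arm(
  deltas=[-0.001, 0, 0, 0, 0, 0, 0.54, -0.002, 0, 0, 0, 0, 0, 0.54, -0.002, 0, 0, 0, 0, 0, 0.54],
)

```text
t: 14.28
tool_pos: [0.4865, 0.0647, 0.0218]
orientation: [-2.302, -2.13, -0.01]
force: [0.2, 22.1, -0.1]
opening: 0.0503
gripper_force: 9.4
```

Call:
move_arm(
  deltas=[0.02, 0, 0, 0, 0, 0, 0.54, 0.06, 0, -0.03, 0, 0, 0, 0.54, 0.1, 0, -0.08, 0, 0, 0, 0.54, 0.13, 0, -0.14, 0, 0, 0, 0.54, 0.15, 0, -0.2, 0, 0, 0, 0.54, 0.15, 0, -0.24, 0, 0, 0, 0.54, 0.15, 0, -0.24, 0, 0, 0, 0.54],
)

```text
t: 15.15
tool_pos: [0.5003, 0.2109, 0.2672]
orientation: [2.304, 2.132, 0.014]
force: [0.7, 0.7, -1.0]
opening: 0.0499
gripper_force: 0.0
```

```bash
cat > needle.py <<'E'
from h import *
# angle of knob: dark pixels 34..48 mm from axis in planes at needle height h; try a few
def needle(b,hs=(0,.005,.009)):
    for h in hs:
        r=rect('top',b,h,.08,640);g=cv2.cvtColor(r,cv2.COLOR_RGB2GRAY)
        v,u=np.mgrid[0:640,0:640];a=(u-319.5)/4000;c=-(v-319.5)/4000;R=np.hypot(a,c)
        th=np.arctan2(a,c);m=(R>.036)&(R<.046)
        bins=np.degrees(th[m]);n=np.histogram(bins,72,(-180,180),weights=(255.-g[m]))[0]/np.maximum(1,np.histogram(bins,72,(-180,180))[0])
        k=n.argmax();c0=-177.5+5*k
        s=m&(abs((np.degrees(th)-c0+180)%360-180)<12)&(g<150);w=(180.-g[s])
        d=np.array([(c[s]*w).sum(),(a[s]*w).sum()])
        # direction along needle by PCA
        pts=np.c_[c[s],a[s]];_,_,V=np.linalg.svd(pts-pts.mean(0),full_matrices=False);V=V[0]*np.sign(V[0]@d)
        print('h',h,'radial',np.degrees(np.arctan2(d[1],d[0])).round(1),'dir',np.degrees(np.arctan2(V[1],V[0])).round(1),s.sum())
E
python3 - <<'E'
from h import *
from needle import needle
import tins
b,d=snap('top');needle(b)
P=cloud('top',d)
im=np.hstack([cv2.resize(rect('top',b,.0),(400,400)),cv2.resize(rect('top',b,.045),(400,400))])
cv2.imwrite('pics/k1.png',im[...,::-1])
# white line on bar, top at h=.045
r=rect('top',b,.045,.08,640)
E
```

```text
tin? [ 0.0873 -0.0051] 0.0486 202
tin? [0.0028 0.0913] 0.0902 1838
h 0 radial 59.7 dir 59.7 909
h 0.005 radial 56.7 dir 61.1 906
h 0.009 radial 54.3 dir 62.4 905
```

View pics/k1.png

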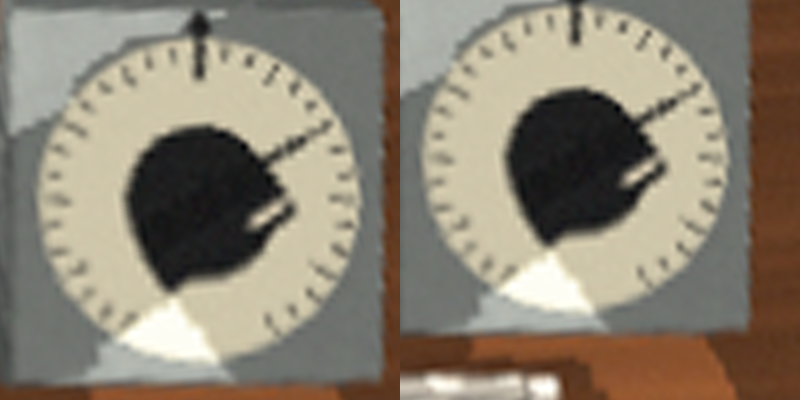

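Both tins are seated: the combined blob has radius 90 mm, so the two touch. The needle at (325,128) reads about 60° clockwise of zero, and the white bar line agrees at 58–60°. Next I'll compute the knob approach.

```bash
cat > knob.py <<'E'
from h import *
import sys
def kp(th,h,cx=0,cy=0):
    bx=np.cos(th)*U_+np.sin(th)*C_;x=-bx;z=-N_;y=np.cross(z,x)
    p=np.load('pose.npy');Rz=Ro.from_euler('z',p[2]).as_matrix()
    return Tw(D0+h*N_)[0],Rz@np.c_[x,y,z]
if __name__=='__main__':
    rows([kp(float(a),float(b)) for a,b in (s.split(',') for s in sys.argv[1:])],.54)
    print(np.round(robot.read_state()['q'],2))
E
python3 knob.py 1.04,.12 1.04,.026
```

```text
-0.34,0.085,0.055,-0.48,-0.13,-0.53,0.54,
-0.34,0.129,0.138,-0.48,-0.13,-0.53,0.54
[ 0.3  -0.04  1.61  0.    1.58  0.38]
```

Call:
move_arm(
  deltas=[-0.05, 0.015, 0.01, -0.08, -0.02, -0.09, 0.54, -0.1, 0.03, 0.02, -0.16, -0.04, -0.18, 0.54, -0.15, 0.04, 0.03, -0.24, -0.06, -0.27, 0.54, -0.2, 0.05, 0.035, -0.32, -0.09, -0.36, 0.54, -0.25, 0.065, 0.04, -0.4, -0.11, -0.45, 0.54, -0.3, 0.075, 0.05, -0.48, -0.13, -0.53, 0.54, -0.34, 0.085, 0.055, -0.48, -0.13, -0.53, 0.54, -0.34, 0.085, 0.055, -0.48, -0.13, -0.53, 0.54, -0.34, 0.085, 0.055, -0.48, -0.13, -0.53, 0.54, -0.34, 0.085, 0.055, -0.48, -0.13, -0.53, 0.54],
)

```text
t: 16.5
tool_pos: [0.556, -0.1341, 0.2054]
orientation: [1.415, 2.289, 0.315]
force: [-0.3, 0.4, 0.7]
opening: 0.0501
gripper_force: 0.0
```

```bash
python3 knob.py 1.04,.12 1.04,.07 1.04,.026
```

```text
-0.001,0,0,0,0,0,0.54,
-0.001,0,0.05,0,0,0,0.54,
-0.001,0,0.094,0,0,0,0.54
[-0.44 -0.39  2.09  0.21  0.99 -0.97]
```

Call:
move_arm(
  deltas=[-0.001, 0, 0.03, 0, 0, 0, 0.54, -0.001, 0, 0.06, 0, 0, 0, 0.54, -0.001, 0, 0.08, 0, 0, 0, 0.54, -0.001, 0, 0.09, 0, 0, 0, 0.54, -0.001, 0, 0.094, 0, 0, 0, 0.54, -0.001, 0, 0.094, 0, 0, 0, 0.54],
)

```text
t: 17.25
tool_pos: [0.6009, -0.139, 0.1238]
orientation: [1.415, 2.288, 0.315]
force: [-0.2, 0.3, -0.8]
opening: 0.0501
gripper_force: 0.0
```

```bash
python3 knob.py 1.04,.026
python3 - <<'E'
from h import *
a,_=snap('scene');b,_=snap('top')
w=np.hstack([cv2.resize(a[150:240,140:260],(400,300),interpolation=2),cv2.resize(b[130:220,285:405],(400,300),interpolation=2)])
cv2.imwrite('pics/g1.png',w[...,::-1])
E
```

```text
0.001,-0.001,0,0,0,0,0.54
[-0.4  -0.17  2.06  0.22  0.79 -0.99]
```

View pics/g1.png

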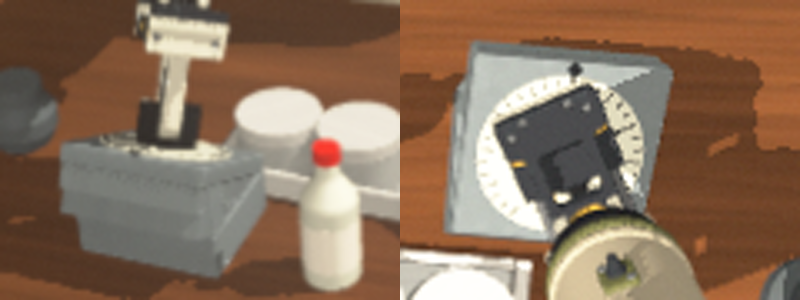

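The fingers stand over the bar on both sides, with the knob centred between them, and the tins are upright in the lane. Closing now.

Call:
move_arm(
  deltas=[0, 0, 0, 0, 0, 0, 0.3, 0, 0, 0, 0, 0, 0, 0.1, 0, 0, 0, 0, 0, 0, 0.1, 0, 0, 0, 0, 0, 0, 0.1, 0, 0, 0, 0, 0, 0, 0.1, 0, 0, 0, 0, 0, 0, 0.1],
  squeeze=35,
)

```text
t: 18.1
tool_pos: [0.6004, -0.1395, 0.1231]
orientation: [1.416, 2.288, 0.314]
force: [-4.5, -1.3, 2.8]
opening: 0.0156
gripper_force: 34.8
```

```bash
python3 knob.py 1.04,.026 .52,.026 0,.026
```

```text
0.001,0,0,0,0,0,0.54,
0.001,0,0,0,0,-0.52,0.54,
0.001,0,0,0,0,-1.04,0.54
[-0.4  -0.16  2.06  0.22  0.79 -0.99]
```

Call:
move_arm(
  deltas=[0, 0, 0, 0, 0, -0.1, 0.1, 0, 0, 0, 0, 0, -0.2, 0.1, 0, 0, 0, 0, 0, -0.3, 0.1, 0, 0, 0, 0, 0, -0.4, 0.1, 0, 0, 0, 0, 0, -0.5, 0.1, 0, 0, 0, 0, 0, -0.6, 0.1, 0, 0, 0, 0, 0, -0.7, 0.1, 0, 0, 0, 0, 0, -0.8, 0.1, 0, 0, 0, 0, 0, -0.9, 0.1, 0, 0, 0, 0, 0, -1.0, 0.1, 0, 0, 0, 0, 0, -1.04, 0.1, 0, 0, 0, 0, 0, -1.04, 0.1],
)

```text
t: 19.6
tool_pos: [0.6013, -0.1379, 0.1236]
orientation: [0.089, 2.649, -0.02]
force: [2.7, 6.4, 2.0]
opening: 0.0157
gripper_force: 34.8
```

```bash
python3 knob.py 0,.026
python3 - <<'E'
from h import *
b,_=snap('top');cv2.imwrite('pics/k2.png',cv2.resize(rect('top',b),(400,400))[...,::-1])
s=robot.read_state();print(s['wrist_torque'])
E
```

```text
0.001,-0.001,0,0,0,0,0.54
[-0.4  -0.16  2.06  0.22  0.79 -2.03]
[ 1.02677159 -0.21710392  0.61093721]
```

Call:
move_arm(
  deltas=[0, 0, 0, 0, 0, 0, 0.54, 0, 0, 0, 0, 0, 0, 0.54, 0, 0, 0, 0, 0, 0, 0.54, 0, 0, 0, 0, 0, 0, 0.54, 0, 0, -0.03, 0, 0, 0, 0.54, 0, 0, -0.07, 0, 0, 0, 0.54, 0, 0, -0.11, 0, 0, 0, 0.54, 0.04, 0.04, -0.13, 0, 0, 0, 0.54, 0.08, 0.08, -0.14, 0, 0, 0, 0.54, 0.1, 0.12, -0.14, 0, 0, 0, 0.54, 0.1, 0.16, -0.14, 0, 0, 0, 0.54, 0.1, 0.2, -0.14, 0, 0, 0, 0.54],
)

```text
t: 21.15
tool_pos: [0.4605, 0.0719, 0.2002]
orientation: [0.091, 2.647, -0.022]
force: [0.5, -1.3, -0.4]
opening: 0.0504
gripper_force: 0.0
```

Run:
```python
from h import *
from needle import needle
import tins
b,d=snap('top');needle(b,(0,.001))
o=cv2.resize(b[120:250,90:420],(800,315),interpolation=2);k=cv2.resize(rect('top',b,0,.08,285),(285,285))
w=np.zeros((600,800,3),np.uint8);w[:315]=o;w[315:,:285]=k;cv2.imwrite('pics/k3.png',w[...,::-1])
```

```text
tin? [ 0.0972 -0.0131] 0.0772 523
tin? [0.0028 0.0913] 0.0902 1776
tin? [ 0.0427 -0.2512] 0.0291 363
h 0 radial 165.3 dir -119.7 2080
h 0.001 radial 165.4 dir -116.6 1987
```

View pics/k3.png

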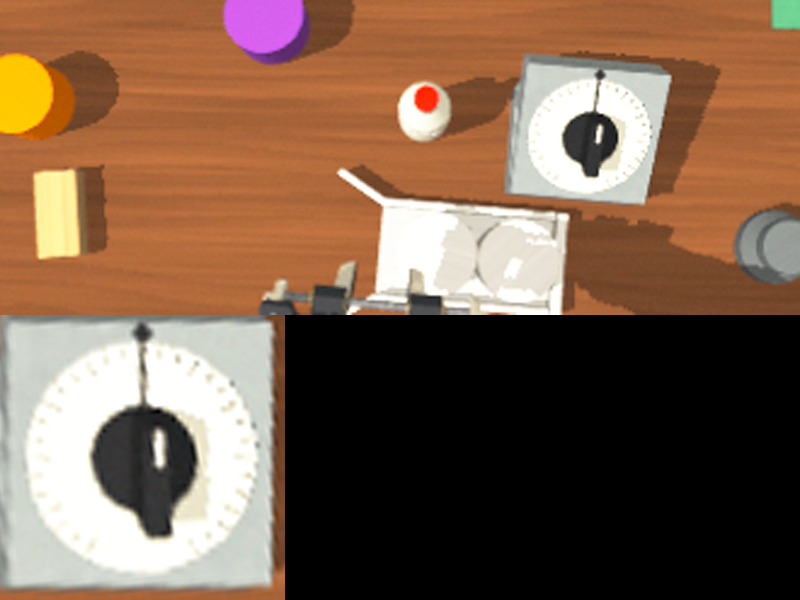

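Run:
```python
from h import *
b,_=snap('top');r=rect('top',b,0,.08,640);g=cv2.cvtColor(r,cv2.COLOR_RGB2GRAY).astype(float)
for R in(34,38,42,46,50,54,58,62,66,70):
    v=int(319.5-R*4);row=250-g[v-4:v+5,270:370].mean(0);row-=np.median(row);row[row<15]=0
    print(R,'mm: offset mm',round(((row*np.arange(270,370)).sum()/max(row.sum(),1)-319.5)/4,2),round(row.max()))
```

```text
34 mm: offset mm 0.39 127
38 mm: offset mm 0.48 117
42 mm: offset mm 0.5 97
46 mm: offset mm 0.57 126
50 mm: offset mm 0.13 177
54 mm: offset mm -0.18 135
58 mm: offset mm -0.02 111
62 mm: offset mm 0.0 105
66 mm: offset mm 0.1 137
70 mm: offset mm 0.05 126
```

```bash
python3 -c "
from plant import robot
print(robot.close_job())"
```

```text
the job is handed in; nothing more can be done
None
```

The job is handed in: both tins stand upright in the lane, the first against the stop and the second against it, and the tare pointer is within about 1° of zero with the knob released; glue bottle, wooden block and ball vise look untouched.

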